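# Ready the honing machine: clear, guard, press-and-turn selector

## Robot

A 7-joint arm with a two-finger parallel gripper is mounted at the origin on the work surface. World frame = base frame: x ahead of the robot, y to its left, z up, the work surface at z = 0. Lengths are in m, angles in rad, forces in N, time in s.
With the tool pointing down it reaches from about 0.425 to 0.925 m from the base axis. Payload 6.8 kg.
Tool frame: the origin (TCP) lies at the very end of the fingers, on their centre line; the grasp point (between the pads) lies bot.grip_depth behind it (bot.grip_depth is the distance from the TCP to the grasp point, in m); z points along the fingers, y is the line along which they close (so a half turn about z gives the same grasp; the last joint's range is limited). The gripper opens to 85 mm and grips with 20 to 120 N. Pads are 22 mm wide; open, the fingers measure 114 mm over their backs; the gripper's body (76 mm by 85 mm) begins 54 mm behind the grasp point. The pads swing forward as they close: fully open they stand 13 mm farther back than shut.
Start: joints at [-1.396, 0.477, 0.022, 1.555, -0.011, 1.109, -0.083], TCP at [0.188, 0.648, 0.231] pointing down, gripper open.
Joint ranges: [-2.96, 2.96], [-0.34, 2.1], [-1.41, 1.46], [0.24, 2.44], [-1.37, 4.51], [0.17, 1.92], [-2.96, 2.96]. Speed limits (rad/s): [2.39, 2.39, 3.14, 3.14, 3.14, 3.14, 3.14].

## Interface

Orientations are given as a unit quaternion [w, x, y, z].
In Python, from station import bot gives the robot as it stands.
- The arm moves only by the tool send_rows, never from a script. Its arguments are lists of equal length, an entry for each row: "slide": the shift along the tool's x, y, z in mm, a list of three; "roll": the turn about the tool's z in degrees; "claw": the opening, from 0 (shut) to 1 (fully open). A call has exactly 8 rows; each row is the pose to reach, as a shift and turn from the pose commanded when the call began, along the tool's axes at that moment; what a row does not reach only later rows make up. A row lasts 1/12 s, in which the tool goes at most 41.7 mm and 7.16 degrees, less where a joint would pass 70% of its speed; a pose out of reach is approached as far as the arm can. A call with a gripper value outside its range is refused whole. The fingers move at their own pace and stop on an object; "force" is the grip in N (left out, the last holds). Time passes only in rows, so rows that repeat a pose let the fingers close, or fill a call up. It gives the time, the measured TCP pose, the force, the opening and the grip force at its end, in the units of the state.
- bot.get_obs(): the state, without advancing time (a new reading comes with each control period).
- bot.read_camera(name): name is "side" or "top"; returns the picture (384x512x3 uint8, red, green, blue); there is no depth.
- bot.camera_model(name): a dict with "camera_matrix" (3x3 intrinsics, pixels), "D" ([k1, k2, p1, p2, k3] as OpenCV has them; the pictures are not rectified), "camera_from_world" (4x4, takes a point from world to camera coordinates). Camera axes: x right, y down, z forward; pixel columns grow to the right and rows downward; lengths in m; the calibration is good to about 2 mm. A picture is of the moment at which its call begins. camera_model takes no time and is no camera call.
- bot.hand_in(): hands the job in; it is judged then, once.
The state is a dict: "t": time; "q": joint angles; "joint_vel": joint speeds; "joint_torque": joint torques, N m; "eef_pos": TCP position; "tool_rot": TCP orientation; "contact_force": force on the tool from outside, world axes, zero at the start; "torque": the same for the moment, N m; "gripper_width": opening from 0.0 (shut) to 1.0 (fully open); "grasp_force": force on a finger pad.
Only numpy, scipy, OpenCV 4.12 (cv2) and the standard library are available. Lean on these libraries where they do the work, as an engineer would, in place of code of your own. Each camera call takes 0.05 s, during which the arm holds its last target. There are 200 camera calls.

## Task

Get the honing machine ready to run: take the yellow honing bar off its deck and lay it, the same way up and lengthwise like the other bars, fully inside the empty blue-lined place of the wooden tray, then swing the clear guard fully shut over the wheel. After that press the black selector knob down against its spring, turn it while it is down until its pointer is at the green mark, and let it spring back up there; leave everything else where it is.

Things in the scene. Friction and masses are not known exactly. Their poses are not given: they have to be found in the camera images.
- machine: Green bench honing machine, a fixed box 200 (x) x 360 (y) mm whose flat deck is 80 mm above the table; origin under its centre, on the table. Wheel (84 mm across, 28 mm wide, axle along y) stands 40 mm above the deck at x = 0, y = +100 mm; a grey motor lies behind (+x side), top 95 mm above the table
- bar_yellow: Yellow honing bar, loose, 28 (x) x 90 (y) x 32 mm high, about 0.14 kg; origin at the centre of its underside. It starts lying on the machine's deck, across the line where the guard's edge comes down, so that the guard cannot shut
- tray: Fixed wooden tray 220 (x) x 130 (y) mm with three places side by side along its x (72 mm apart, each about 68 x 122 mm inside); inner floor 5 mm, walls and dividers 18 mm above the table; origin under its centre. A white and a brown bar of the same size as the yellow one, lying along the tray's y, fill two places
- liner: Flat blue cloth-coloured patch 60 (x) x 112 (y) mm painted on the floor of the tray's empty place; origin at its centre at floor height, axes parallel to the tray's; the bar lies there with its long (y) axis along the patch's y, either way round
- guard (a joint): Angle of the clear guard with orange edges, rad: 0 shut, 1.2 to 1.4 at the start, 1.5 limit. Hinge along the machine's x at point guard_hinge; shutting swings the free edge over towards the machine's -y and down to the deck. Stiff (0.3 N m): stays where left. Shut, the hood covers 130 mm (x) and 120 mm from the hinge towards -y, flat top 55 mm above the hinge
- guard_hinge (a point): Centre of the guard's hinge line, on the deck's left (+y) edge 3 mm above the deck; axes of the machine
- guard_tab (a point): Centre of the orange tab on the guard's free edge: 60 mm (x) wide, 10 mm thick, sticks out 26 mm. Shut: 132 mm from the hinge towards the machine's -y and 52 mm above the hinge, thickness vertical. Open: stands upright on top, can be pushed or pinched; its outer face then looks to +y
- sel_press (a joint): How far the black selector knob is pressed down, m: 0 up, 0.010 fully down. The spring needs 4 N to start and 8 N fully down
- sel_turn (a joint): Angle of the selector knob, rad, counterclockwise from above: about 0 at the start (pointer along the machine's +x), stops at -1.17 and 1.17. Locked unless pressed at least 7 mm down; springs up only at -1.05, 0 and +1.05, each with about 0.1 rad of play, and stays down if let go in between. Turns easily while down (0.03 N m)
- knob_grip (a point): Point on the selector knob's axis where its grip bar is taken; the bar is 44 mm long (x of this point, along the pointer), 13 mm wide (y), from 18 mm below to 11 mm above this point; below the bar is a disc 46 mm across and 10 mm thick. With the knob up the point is 40 mm above the deck. Moves and turns with the knob
- knob_pointer (a point): Tip of the knob's white pointer, 30 mm from the axis along the bar (+x of knob_grip), 18 mm above the deck when up
- green_mark: Green round mark, 20 mm across, fixed on the dial 46 mm from the knob's axis, 1.05 rad to one side or the other of the pointer's start direction (it varies from run to run); origin at its centre
- red_mark: Red round mark like the green one, on the other side of the dial
- bar_white: White bar in the tray, 28 x 90 x 32 mm, leave alone
- bar_brown: Red-brown bar in the tray, 28 x 90 x 32 mm, leave alone
- gouge_a: Carving gouge with red handle lying on the table, 220 mm long, leave alone
- gouge_b: Carving gouge with dark handle lying on the table, 220 mm long, leave alone
- slip_stone: Grey sharpening stone on the table, 50 x 120 x 20 mm, leave alone
- slip_strop: Small copper-brown honing slip lying on the front edge of the deck, 22 x 70 x 12 mm, leave alone
Mind the look-alikes: they are no part of the job. There is more than one size of the bar_yellow; the job needs the largest.

How it is judged:
By the outcome, as a careful person would: the job done as asked, in the order asked, and still so for the second after the job is handed in, with the robot touching nothing.
It also fails if it takes over 66 s, if anything falls off the work surface, if the arm or the gripper's body presses on something with over 40 N, if the wrist force passes 120 N, or if a joint passes its speed limit or range.

## Working session

There is one attempt and no reset: what is moved stays moved. The work goes in short steps, Python scripts to look and compute and a tool call to move; the robot and the scene stay as the last step left them, time stands still between calls to the robot, and variables do not carry over. Pictures are saved under pics/ and viewed, at most 10 in all, crops included, and the job is handed in when it is done.

Besides the shell and the picture viewer there is one more tool, called after "Emit:" as name([rows], argument=value, ...), one row to a line, values as JSON. send_rows: Moves the arm, as the interface text tells. Its arguments: {"type":"object","properties":{"slide":{"type":"array","items":{"type":"array","items":{"type":"number"}}},"roll":{"type":"array","items":{"type":"number"}},"claw":{"type":"array","items":{"type":"number"}},"force":{"type":"number"}},"required":["slide","roll","claw"]}

```bash
mkdir -p pics; ls; python3 - <<'E'
from station import bot
import cv2, numpy as np
for n in ("side","top"):
    im=bot.read_camera(n); cv2.imwrite(f"pics/{n}0.png",im[:,:,::-1])
    m=bot.camera_model(n); T=np.array(m["camera_from_world"]); print(n,-T[:3,:3].T@T[:3,3],T[2,:3],m["camera_matrix"][0][0])
print(bot.grip_depth,bot.get_obs())
E
```

```text
pics
side [-0.11516207 -0.61525671  1.11229058] [ 0.43468293  0.49261816 -0.75390854] 402.73731809913846
top [0.22241828 0.06433288 1.35634235] [ 0.19443792 -0.00292537 -0.98091046] 430.77126006308697
0.0187 {'t': 0.1, 'q': array([-1.3961421 ,  0.47770307,  0.02234374,  1.55628284, -0.01150982,
        1.10930423, -0.08310189]), 'joint_vel': array([ 0.00053753, -0.00185118, -0.0015381 , -0.00046056, -0.00091415,
       -0.00153136, -0.00114871]), 'joint_torque': array([ 3.94298477e-03, -5.97763610e+01,  1.61327206e+00, -2.81955332e+01,
        1.27439058e-02,  5.06051336e-03, -2.53040776e-05]), 'eef_pos': array([0.18819214, 0.64771581, 0.23046203]), 'tool_rot': array([-5.86811929e-05,  1.40899891e-01,  9.90023538e-01, -7.82529225e-04]), 'contact_force': array([-0.40936404,  0.04159353,  0.60454898]), 'torque': array([-0.01566442,  0.0528374 , -0.0176108 ]), 'grasp_force': 0.0, 'gripper_width': 0.9975034428387648}
```

View pics/side0.png

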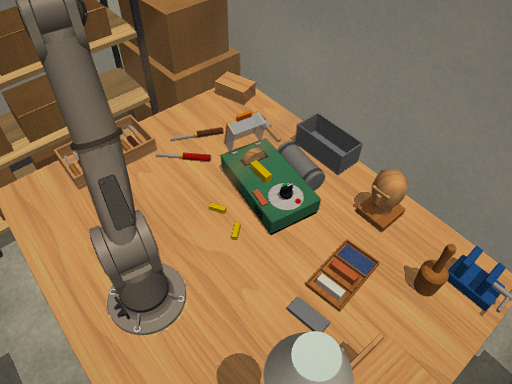

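View pics/top0.png

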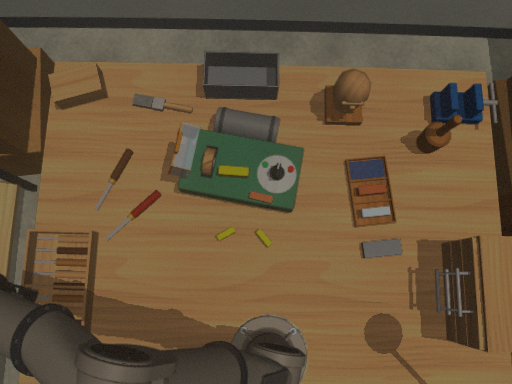

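Top view: the yellow candidates are the deck bar at (234,171) and small yellow bars on the table at (226,233) and (263,238). The deck bar is the largest and the only one on the machine, so I choose that one. The tray is at (370,190) with blue at (366,170), the dial is at (277,173) and the guard at (185,150).

```bash
cat > h.py <<'E'
import cv2, numpy as np
from station import bot
def ray(cam,px):
    m=bot.camera_model(cam);K=np.array(m["camera_matrix"]);T=np.array(m["camera_from_world"])
    u=cv2.undistortPoints(np.float64(px).reshape(-1,1,2),K,np.array(m["D"],float)).reshape(-1,2)
    d=np.c_[u,np.ones(len(u))]@T[:3,:3]; return -T[:3,:3].T@T[:3,3],d
def plane(cam,px,z):
    c,d=ray(cam,px); return c+d*((z-c[2])/d[:,2])[:,None]
def proj(cam,P):
    m=bot.camera_model(cam);T=np.array(m["camera_from_world"])
    return cv2.projectPoints(np.float64(P).reshape(-1,1,3),cv2.Rodrigues(T[:3,:3])[0],T[:3,3],np.array(m["camera_matrix"]),np.array(m["D"],float))[0].reshape(-1,2)
def tri(a,b):
    A=np.zeros((3,3));v=np.zeros(3)
    for c,px in(("top",a),("side",b)):
        o,d=ray(c,[px]);d=d[0]/np.linalg.norm(d[0]);M=np.eye(3)-np.outer(d,d);A+=M;v+=M@o
    return np.linalg.solve(A,v)
def blobs(im,lo,hi,amin=15):
    h=cv2.cvtColor(im,cv2.COLOR_RGB2HSV);k=cv2.inRange(h,np.array(lo),np.array(hi))
    n,l,s,c=cv2.connectedComponentsWithStats(k)
    return [(s[i,4],c[i],np.argwhere(l==i)[:,::-1]) for i in range(1,n) if s[i,4]>=amin]
def rect(cam,pts,z):
    P=plane(cam,pts,z)[:,:2]; r=cv2.minAreaRect((P*1000).astype(np.float32)); return r
E
python3 - <<'E'
from h import *
top=bot.read_camera("top");side=bot.read_camera("side")
def show(nm,lo,hi,z,box,amin=15):
  for cam,im in(("top",top),("side",side)):
    for a,c,p in blobs(im,lo,hi,amin):
        x0,y0,x1,y1=box[cam]
        if x0<c[0]<x1 and y0<c[1]<y1:
            r=rect(cam,p,z);print(nm,cam,a,c.round(1),"ctr",plane(cam,[c],z)[0].round(4)[:2],"rect",np.round(r[0]),np.round(r[1]),round(r[2],1),"box",np.round(cv2.boxPoints(r)).astype(int).tolist() if nm in("deck","liner","tray") else "")
B={"top":(170,120,310,250),"side":(200,105,340,250)}
T={"top":(340,150,400,235),"side":(300,230,390,310)}
show("yellow",(24,150,90),(34,255,255),.112,B)
show("liner",(105,90,40),(125,255,255),.005,T)
show("deck",(60,60,30),(90,255,255),.08,B,300)
show("green",(50,60,60),(88,255,255),.08,B,8)
show("red",(0,190,120),(5,255,255),.08,B,6); show("red2",(174,170,100),(180,255,255),.08,B,6)
show("orange",(6,170,120),(16,255,255),.15,B,8)
show("dial",(0,0,150),(180,50,255),.08,B,20)
show("black",(0,0,0),(180,255,45),.12,B,10)
a=cv2.resize(top[120:235,165:405],None,fx=3.2,fy=3.2,interpolation=cv2.INTER_CUBIC)
b=cv2.resize(side[105:235,195:335],None,fx=3,fy=3,interpolation=cv2.INTER_CUBIC)[:, :]
cv2.imwrite("pics/c1.png",a[:,:,::-1]);cv2.imwrite("pics/c2.png",b[:,:,::-1])
E
```

```text
yellow top 260 [233.5 170.3] ctr [0.5406 0.1116] rect [540. 112.] [88. 27.] 86.7 box 
yellow top 114 [225.5 233.1] ctr [0.3529 0.1295] rect [353. 130.] [18. 55.] 31.1 box 
yellow top 117 [263.6 237.5] ctr [0.3425 0.0192] rect [343.  19.] [54. 17.] 39.7 box 
yellow side 178 [261.5 170.2] ctr [0.5367 0.1035] rect [534. 103.] [105.  37.] 85.3 box 
yellow side 101 [217.4 207.5] ctr [0.3204 0.0669] rect [319.  67.] [27. 56.] 30.8 box 
yellow side 90 [235.4 230.3] ctr [ 0.3097 -0.0394] rect [309. -40.] [64. 17.] 40.0 box 
liner top 15 [381.5 171. ] ctr [ 0.5765 -0.3655] rect [ 579. -366.] [32. 10.] 11.6 box [[562, -364], [564, -374], [595, -367], [593, -358]]
liner side 470 [356.  259.1] ctr [ 0.5841 -0.3142] rect [ 584. -313.] [ 54. 109.] 7.8 box [[550, -263], [565, -371], [618, -364], [603, -255]]
deck top 3838 [238.  164.7] ctr [0.5668 0.0996] rect [558.  90.] [351. 195.] 80.2 box [[433, -66], [624, -100], [684, 246], [492, 279]]
deck side 2726 [278.3 192.1] ctr [0.5344 0.0119] rect [538.  50.] [340. 222.] 80.5 box [[401, -99], [620, -136], [676, 199], [457, 236]]
green top 4519 [238.8 
[... 1170 characters left out ...]
1.] 1.3 box 
black top 15 [208.2 195.2] ctr [0.4619 0.1832] rect [462. 183.] [25.  6.] 77.0 box 
black top 18 [221.6 197.8] ctr [0.4551 0.1438] rect [455. 143.] [42.  5.] 84.0 box 
black top 12 [244.6 201.7] ctr [0.445  0.0764] rect [446.  75.] [ 3. 23.] 1.2 box 
black top 11 [262.9 205.4] ctr [0.4352 0.0229] rect [436.  21.] [ 6. 15.] 1.2 box 
black top 14 [272.8 207.3] ctr [ 0.4301 -0.006 ] rect [430.  -6.] [24.  5.] 81.6 box 
black side 134 [285.9 191.8] ctr [ 0.5294 -0.0274] rect [530. -25.] [58. 36.] 46.7 box 
black side 236 [256.  209.6] ctr [ 0.4058 -0.0222] rect [409. -11.] [207.  23.] 80.4 box 
black side 56 [292.3 223.1] ctr [ 0.4581 -0.1334] rect [ 462. -134.] [  5. 165.] 80.1 box
```

View pics/c1.png

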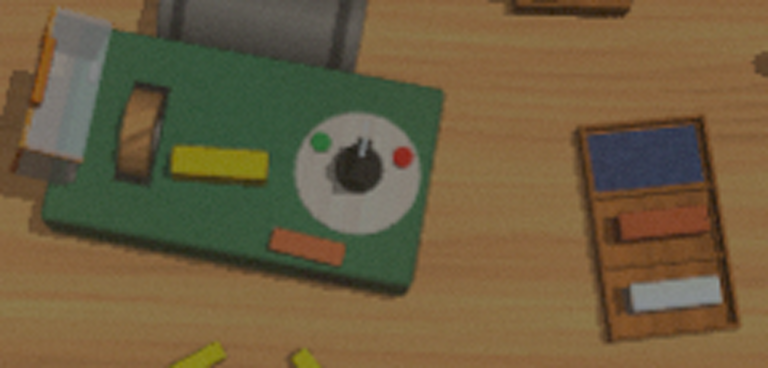

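View pics/c2.png

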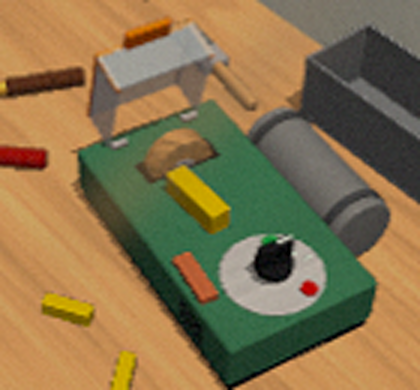

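Top crop: the yellow deck bar is at (220,164), the green mark at (320,142) is left (+y) of the pointer at (364,147), and red is at (402,157). So the turn is counterclockwise, +1.05. The liner's corners are about (587,137), (700,125), (708,183) and (597,193). The side crop shows the guard open, with its orange tab at (147,33).

```bash
python3 - <<'E'
from h import *
print("tab",tri((177.6,143.4),(244.2,113.9)).round(4))
top=bot.read_camera("top");side=bot.read_camera("side")
for cam,im,(x0,y0,x1,y1) in(("top",top,(345,155,390,185)),("side",side,(325,235,390,285))):
    sub=im[y0:y1,x0:x1].astype(int); k=(sub[:,:,2]>sub[:,:,0]+8)
    p=np.argwhere(k)[:,::-1]+[x0,y0]; r=rect(cam,p,.005); print(cam,len(p),np.round(r[0]),np.round(r[1]),r[2],np.round(cv2.boxPoints(r)).tolist(),plane(cam,[p.mean(0)],.005).round(3))
pc=np.array([(587,137),(700,125),(708,183),(597,193)])/3.2+[165,120]
P=plane("top",pc,.005);print(P.round(4)[:,:2].tolist(),P.mean(0))
# bar top face corners: bright yellow only
for cam,im in(("top",top),("side",side)):
  for a,c,p in blobs(im,(24,150,90),(34,255,255),170):
    q=im[p[:,1],p[:,0]].max(1); t=p[q>0.8*np.percentile(q,90)]
    r=rect(cam,t,.112);print("bar",cam,len(p),len(t),np.round(r[0],1),np.round(r[1]),round(r[2],1),plane(cam,[t.mean(0)],.112).round(4))
E
```

```text
tab [0.5831 0.2594 0.2372]
top 561 [ 582. -316.] [ 57. 109.] 7.390632629394531 [[547.0, -266.0], [561.0, -374.0], [617.0, -366.0], [603.0, -258.0]] [[ 0.582 -0.316  0.005]]
side 495 [ 585. -313.] [ 55. 111.] 7.173152923583984 [[551.0, -261.0], [565.0, -372.0], [619.0, -365.0], [605.0, -255.0]] [[ 0.584 -0.314  0.005]]
[[0.6015, -0.2578], [0.617, -0.3745], [0.5561, -0.3801], [0.5431, -0.2665]] [ 0.57941851 -0.31970076  0.005     ]
bar top 259 250 [540.6 112. ] [88. 26.] 87.6 [[0.5405 0.1121 0.112 ]]
bar side 180 130 [540.1 112.3] [85. 25.] 88.0 [[0.5405 0.1116 0.112 ]]
```

Emit:
send_rows([
  [0,0,-40],
  [0,0,-70],
  [-30,-26,-75],
  [-60,-52,-75],
  [-90,-78,-75],
  [-120,-104,-75],
  [-150,-130,-75],
  [-180,-155,-75],
], roll=[0,0,6,12,18,24,30,36], claw=[1,1,1,1,1,1,1,1], force=50)

```text
t: 0.97
eef_pos: [0.3187, 0.4472, 0.3065]
tool_rot: [-0.0, 0.442, 0.897, 0.0]
contact_force: [0.6, 0.6, -0.3]
gripper_width: 1.001
grasp_force: 0.0
```

Emit:
send_rows([
  [-40,-3,0],
  [-80,-6,0],
  [-120,-9,0],
  [-160,-12,0],
  [-200,-15,0],
  [-240,-18,0],
  [-280,-21,0],
  [-320,-24,0],
], roll=[5,10,15,20,25,30,35,40.3], claw=[1,1,1,1,1,1,1,1])

```text
t: 1.63
eef_pos: [0.4958, 0.1797, 0.3066]
tool_rot: [-0.0, 0.724, 0.69, 0.0]
contact_force: [1.5, 0.2, 1.0]
gripper_width: 1.002
grasp_force: 0.0
```

```bash
cat >> h.py <<'E'
def togo(x,y,z,psi):
    o=bot.get_obs();w,a,b,c=o["tool_rot"]
    from scipy.spatial.transform import Rotation as R
    M=R.from_quat([a,b,c,w]).as_matrix(); ps=np.degrees(np.arctan2(M[1,1],M[0,1]))
    print("slide",(M.T@(np.array([x,y,z])-o["eef_pos"])*1000).round(1),"roll",round((ps-psi+180)%360-180,2),"t",o["t"],"q",np.round(o["q"],2),"F",o["contact_force"].round(1))
E
python3 -c "
from h import *
togo(.5405,.112,.15,-2.5)"
```

```text
slide [-65.6  47.8 156.6] roll -0.24 t 1.6333 q [-0.9   0.17  0.5   1.84 -0.09  1.16 -0.42] F [1.5 0.2 1. ]
```

Emit:
send_rows([
  [-25,18,0],
  [-50,36,10],
  [-66,48,40],
  [-66,48,75],
  [-66,48,110],
  [-66,48,140],
  [-66,48,156],
  [-66,48,156],
], roll=[0,0,0,0,0,0,0,0], claw=[1,1,1,1,0.8,0.7,0.7,0.7])

```text
t: 2.3
eef_pos: [0.5375, 0.1129, 0.1467]
tool_rot: [-0.001, 0.722, 0.692, -0.003]
contact_force: [-0.4, 0.4, 0.1]
gripper_width: 0.699
grasp_force: 0.0
```

```bash
python3 -c "
from h import *
togo(.5405,.112,.09,-2.5)"
```

```text
slide [-0.6  3.5 56.7] roll 0.0 t 2.3 q [-0.71  0.41  0.49  1.96 -0.25  0.84 -0.12] F [-0.4  0.4  0.1]
```

Emit:
send_rows([
  [0,3,20],
  [0,3,40],
  [0,3,54],
  [0,3,56],
  [0,3,56],
  [0,3,56],
  [0,3,56],
  [0,3,56],
], roll=[0,0,0,0,0,0,0,0], claw=[0.7,0.7,0.7,0.7,0.7,0.2,0.2,0.2], force=50)

```text
t: 2.97
eef_pos: [0.5441, 0.1137, 0.0959]
tool_rot: [0.0, 0.722, 0.691, 0.001]
contact_force: [-2.2, -1.3, 1.0]
gripper_width: 0.309
grasp_force: 49.9
```

Emit:
send_rows([
  [0,0,0],
  [0,0,0],
  [0,0,0],
  [0,0,-20],
  [0,0,-50],
  [0,0,-80],
  [0,0,-110],
  [0,0,-110],
], roll=[0,0,0,0,0,0,0,0], claw=[0.2,0.2,0.2,0.2,0.2,0.2,0.2,0.2])

```text
t: 3.63
eef_pos: [0.5467, 0.1137, 0.2105]
tool_rot: [0.002, 0.723, 0.691, 0.005]
contact_force: [0.8, -0.2, -1.4]
gripper_width: 0.311
grasp_force: 50.0
```

```bash
python3 - <<'E'
from h import *
togo(.583,-.315,.20,7.3)
im=bot.read_camera("side");cv2.imwrite("pics/g.png",cv2.resize(im[80:250,180:340],None,fx=3,fy=3)[:,:,::-1])
E
```

```text
slide [-426.7   55.3    9.2] roll -9.85 t 3.6333 q [-0.74  0.33  0.53  1.9  -0.2   0.96 -0.16] F [ 0.8 -0.2 -1.4]
```

View pics/g.png

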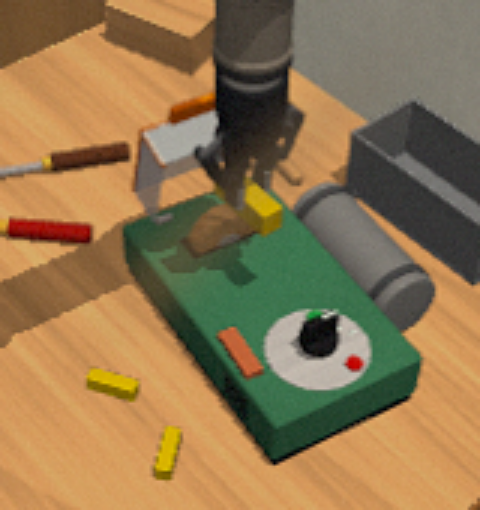

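The bar is held; at (265,215) in the crop its end sticks out of the fingers, level. Now carry it to the tray.

Emit:
send_rows([
  [-30,4,0],
  [-65,9,0],
  [-100,13,0],
  [-140,18,0],
  [-180,23,0],
  [-220,28,0],
  [-260,34,0],
  [-300,39,0],
], roll=[0,-1,-3,-5,-7,-9,-9.9,-9.9], claw=[0.2,0.2,0.2,0.2,0.2,0.2,0.2,0.2])

```text
t: 4.35
eef_pos: [0.5682, -0.1895, 0.2032]
tool_rot: [-0.001, 0.66, 0.752, -0.0]
contact_force: [0.5, 0.4, -1.8]
gripper_width: 0.31
grasp_force: 49.9
```

```bash
python3 - <<'E'
from h import *
togo(.583,-.315,.12,7.3)
E
```

```text
slide [-126.4   -1.5   83. ] roll 0.17 t 4.35 q [-0.21  0.42  0.56  1.8  -0.26  1.    0.59] F [ 0.5  0.4 -1.8]
```

Emit:
send_rows([
  [-35,0,0],
  [-70,0,10],
  [-100,-1,30],
  [-120,-1,55],
  [-126,-1,80],
  [-126,-1,83],
  [-126,-1,83],
  [-126,-1,83],
], roll=[0,0,0,0,0,0,0,0], claw=[0.2,0.2,0.2,0.2,0.2,0.2,0.2,0.2])

```text
t: 5.02
eef_pos: [0.5844, -0.312, 0.1213]
tool_rot: [-0.0, 0.66, 0.752, 0.0]
contact_force: [0.0, -0.0, -0.4]
gripper_width: 0.314
grasp_force: 49.8
```

```bash
python3 - <<'E'
from h import *
togo(.583,-.315,.045,7.3)
for cam in("side","top"):
  im=bot.read_camera(cam)
  for a,c,p in blobs(im,(24,150,90),(34,255,255),20):
    r=rect(cam,p,.131); print(cam,a,c.round(1),np.round(r[0]),np.round(r[1]),round(r[2],1))
E
```

```text
slide [-2.9 -1.8 76.3] roll 0.15 t 5.0167 q [ 0.04  0.62  0.51  1.71 -0.37  0.91  0.83] F [ 0.  -0.  -0.4]
side 90 [217.6 207.8] [311.  54.] [26. 53.] 31.1
side 89 [235.4 230.6] [301. -51.] [60. 17.] 40.0
side 63 [352.5 232.8] [ 567. -279.] [52. 24.] 40.8
side 139 [370.7 242.4] [ 581. -336.] [45. 42.] 3.6
top 118 [263.6 237.6] [340.  20.] [53. 17.] 39.6
```

Emit:
send_rows([
  [-3,-2,25],
  [-3,-2,50],
  [-3,-2,75],
  [-3,-2,85],
  [-3,-2,92],
  [-3,-2,95],
  [-3,-2,97],
  [-3,-2,97],
], roll=[0,0,0,0,0,0,0,0], claw=[0.2,0.2,0.2,0.2,0.2,0.2,0.2,0.2])

```text
t: 5.78
eef_pos: [0.5835, -0.3166, 0.0254]
tool_rot: [0.001, 0.66, 0.751, 0.0]
contact_force: [-0.3, 0.8, -1.6]
gripper_width: 0.319
grasp_force: 49.8
```

```bash
python3 - <<'E'
from h import *
togo(.583,-.315,.021,7.3)
E
```

```text
slide [ 1.7 -0.3  4.4] roll 0.11 t 5.7833 q [ 0.1   0.74  0.44  1.74 -0.44  0.75  0.89] F [-0.3  0.8 -1.6]
```

Emit:
send_rows([
  [1,0,1],
  [1,0,2],
  [1,0,3],
  [1,0,4],
  [1,0,5],
  [1,0,5],
  [1,0,5],
  [1,0,5],
], roll=[0,0,0,0,0,0,0,0], claw=[0.2,0.2,0.2,0.2,0.2,0.2,0.2,0.2])

```text
t: 6.45
eef_pos: [0.5826, -0.3154, 0.0199]
tool_rot: [0.0, 0.66, 0.751, 0.0]
contact_force: [-1.4, 0.9, 5.0]
gripper_width: 0.317
grasp_force: 50.7
```

Emit:
send_rows([
  [0,0,0],
  [0,0,0],
  [0,0,0],
  [0,0,0],
  [0,0,0],
  [0,0,-8],
  [0,0,-20],
  [0,0,-45],
], roll=[0,0,0,0,0,0,0,0], claw=[0.43,0.43,0.43,0.43,0.43,0.43,0.43,0.43])

```text
t: 7.12
eef_pos: [0.581, -0.3144, 0.0632]
tool_rot: [-0.002, 0.66, 0.751, -0.001]
contact_force: [0.0, 0.4, 0.2]
gripper_width: 0.431
grasp_force: 0.0
```

Emit:
send_rows([
  [0,0,-30],
  [0,0,-70],
  [0,0,-110],
  [0,0,-150],
  [0,0,-190],
  [30,0,-225],
  [65,0,-240],
  [100,0,-240],
], roll=[0,0,0,0,0,0,0,0], claw=[0.43,0.3,0,0,0,0,0,0])

```text
t: 7.78
eef_pos: [0.5709, -0.2175, 0.3106]
tool_rot: [0.004, 0.661, 0.75, 0.002]
contact_force: [1.4, -0.8, -0.5]
gripper_width: 0.001
grasp_force: 0.0
```

```bash
python3 - <<'E'
from h import *
top=bot.read_camera("top");side=bot.read_camera("side")
for cam,im in(("top",top),("side",side)):
  for a,c,p in blobs(im,(24,150,80),(34,255,255),20):
    r=rect(cam,p,.037); print(cam,a,c.round(1),np.round(r[0]),np.round(r[1]),round(r[2],1))
  for a,c,p in blobs(im,(6,170,110),(16,255,255),15): print("or",cam,a,c.round(1))
togo(.59,.32,.30,7.3)
a=cv2.resize(top[140:240,330:410],None,fx=4,fy=4);b=cv2.resize(side[225:325,295:395],None,fx=4,fy=4)
cv2.imwrite("pics/t.png",np.hstack([a,b])[:,:,::-1])
E
```

```text
top 119 [263.5 237.5] [350.  17.] [59. 19.] 39.6
or top 15 [351.1 115.2]
or top 47 [178.  140.5]
or top 80 [440.7 138.2]
side 89 [217.5 207.7] [352. 118.] [29. 58.] 33.1
side 94 [235.4 230.4] [341.   4.] [70. 18.] 40.0
side 295 [356.8 256.3] [ 573. -317.] [43. 90.] 8.5
or side 85 [243.4 115.5]
or side 55 [ 99.7 156.5]
or side 58 [ 73.8 169.1]
or side 98 [259.9 197.3]
or side 376 [385.  215.5]
or side 1203 [339.2 277.9]
or side 52 [451.5 247.7]
or side 17 [356.7 270.1]
or side 343 [434.9 274.8]
slide [522.   91.3   8.7] roll 0.56 t 7.8833 q [-0.2   0.34  0.59  1.66 -0.21  1.2   0.58] F [ 0.5 -0.1  0.2]
```

View pics/t.png

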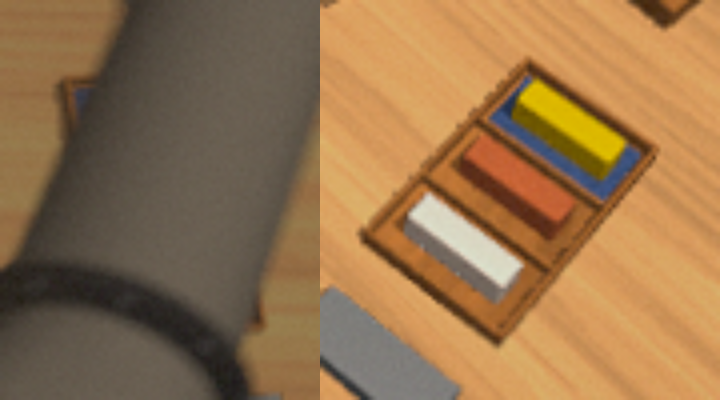

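The bar lies upright and lengthwise, inside the blue place at (570,125) in the side crop. Now the guard: I go beyond its +y side with the fingers shut.

Emit:
send_rows([
  [35,7,0],
  [75,14,0],
  [115,22,0],
  [155,29,0],
  [195,37,0],
  [235,44,0],
  [275,52,0],
  [315,59,0],
], roll=[2,4,6,8,10,12,15,18], claw=[0,0,0,0,0,0,0,0])

```text
t: 8.55
eef_pos: [0.5875, 0.105, 0.3054]
tool_rot: [0.0, 0.771, 0.637, 0.001]
contact_force: [1.4, -0.1, 0.7]
gripper_width: -0.001
grasp_force: 0.0
```

```bash
python3 - <<'E'
from h import *
togo(.598,.325,.31,-10)
E
```

```text
slide [218.  -30.9  -4.5] roll -0.8 t 8.55 q [-0.7   0.31  0.54  1.69 -0.17  1.19 -0.31] F [ 1.4 -0.1  0.7]
```

Emit:
send_rows([
  [35,-5,-4],
  [75,-10,-4],
  [115,-16,-4],
  [155,-22,-4],
  [190,-27,-4],
  [218,-31,0],
  [222,-31,40],
  [222,-31,70],
], roll=[0,0,0,0,0,0,0,0], claw=[0,0,0,0,0,0,0,0])

```text
t: 9.22
eef_pos: [0.5978, 0.3313, 0.2341]
tool_rot: [-0.0, 0.768, 0.641, 0.001]
contact_force: [0.2, -0.4, -1.5]
gripper_width: -0.0
grasp_force: 0.0
```

```bash
python3 - <<'E'
from h import *
togo(.595,.29,.212,-10)
im=bot.read_camera("side");cv2.imwrite("pics/gd.png",cv2.resize(im[60:210,180:330],None,fx=3.5,fy=3.5)[:,:,::-1])
E
```

```text
slide [-41.2   4.7  22. ] roll -0.34 t 9.2167 q [-0.9   0.52  0.45  1.56 -0.24  1.12 -0.58] F [ 0.2 -0.4 -1.5]
```

View pics/gd.png

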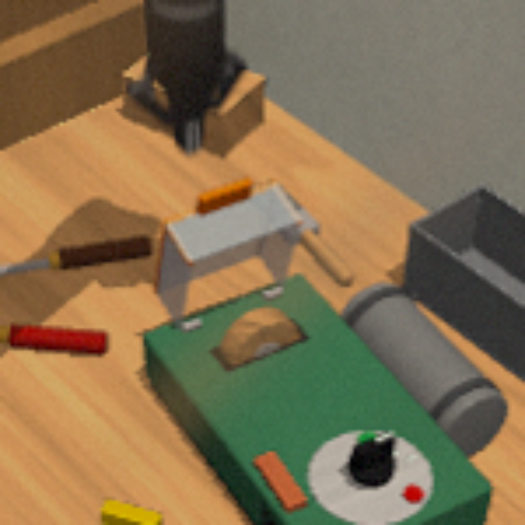

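The side crop shows the shut fingers at (192,140), clear behind the tab at (225,195). Now push over along the arc.

Emit:
send_rows([
  [-10,0,15],
  [-25,0,15],
  [-40,0,15],
  [-50,0,15],
  [-60,0,15],
  [-70,0,16],
  [-79,0,16],
  [-88,0,18],
], roll=[0,0,0,0,0,0,0,0], claw=[0,0,0,0,0,0,0,0])

```text
t: 9.93
eef_pos: [0.5828, 0.2406, 0.2179]
tool_rot: [0.0, 0.769, 0.639, 0.002]
contact_force: [1.9, 0.2, 5.0]
gripper_width: 0.003
grasp_force: 1.9
```

```bash
cat >> h.py <<'E'
def mac():
    d=bot.get_obs()["eef_pos"]-[.589,.267,.083];s,c=np.sin(np.radians(-10)),np.cos(np.radians(-10))
    print("x_m",d[0]*c+d[1]*s,"u",d[0]*s-d[1]*c,"z",d[2],bot.get_obs()["contact_force"].round(1))
E
python3 - <<'E'
from h import *
mac()
for cam in("side","top"):
  for a,c,p in blobs(bot.read_camera(cam),(6,170,110),(16,255,255),8):
    if 170<c[0]<300 and 100<c[1]<210: print(cam,a,c.round(1))
E
```

```text
x_m -0.0015459898668878126 u 0.027032579045747077 z 0.1349215415068838 [1.9 0.2 5. ]
side 42 [249.3 122. ]
side 9 [229.6 132. ]
side 102 [259.7 197.2]
```

Emit:
send_rows([
  [-12,0,4],
  [-25,0,8],
  [-42,0,15],
  [-58,0,25],
  [-72,0,36],
  [-86,0,49],
  [-93,0,57],
  [-99,0,65],
], roll=[0,0,0,0,0,0,0,0], claw=[0,0,0,0,0,0,0,0])

```text
t: 10.7
eef_pos: [0.5621, 0.1419, 0.1498]
tool_rot: [-0.0, 0.77, 0.638, -0.002]
contact_force: [-1.2, 0.2, 2.3]
gripper_width: 0.001
grasp_force: 0.8
```

```bash
python3 -c "
from h import *
mac()"
```

```text
x_m -0.0047468091117402154 u 0.12788419859962788 z 0.06683753591178095 [-1.2  0.2  2.3]
```

Emit:
send_rows([
  [-2,0,2],
  [-3,0,4],
  [-4,0,6],
  [-4,0,8],
  [-4,0,10],
  [-4,0,11],
  [-4,0,12],
  [-4,0,12],
], roll=[0,0,0,0,0,0,0,0], claw=[0,0,0,0,0,0,0,0])

```text
t: 11.37
eef_pos: [0.5633, 0.1401, 0.1398]
tool_rot: [0.0, 0.769, 0.639, 0.0]
contact_force: [-0.3, -1.7, 4.5]
gripper_width: 0.003
grasp_force: 2.5
```

```bash
python3 -c "
from h import *
mac()"
```

```text
x_m -0.003306950008284088 u 0.1294184557520732 z 0.05677967250624795 [-0.3 -1.7  4.5]
```

Emit:
send_rows([
  [0,0,1],
  [0,0,2],
  [0,0,3],
  [0,0,4],
  [0,0,4],
  [0,0,4],
  [0,0,4],
  [0,0,4],
], roll=[0,0,0,0,0,0,0,0], claw=[0,0,0,0,0,0,0,0])

```text
t: 12.03
eef_pos: [0.5643, 0.1414, 0.138]
tool_rot: [-0.0, 0.769, 0.639, 0.002]
contact_force: [-4.6, -0.1, 19.5]
gripper_width: -0.001
grasp_force: 8.9
```

```bash
python3 -c "
from h import *
mac()"
```

```text
x_m -0.0024980372505645568 u 0.12793627144830214 z 0.054964730280266424 [-4.6 -0.1 19.5]
```

The force rose to 19.5 N at the expected shut height, so the guard is shut. Lift and go over the knob, turning to close across its bar.

Emit:
send_rows([
  [0,0,-25],
  [0,0,-60],
  [0,0,-100],
  [-20,1,-115],
  [-60,2,-115],
  [-100,3,-115],
  [-130,4,-115],
  [-160,6,-115],
], roll=[0,0,6,13,20,27,34,41], claw=[0,0,0,0,0.3,0.5,0.5,0.5])

```text
t: 12.7
eef_pos: [0.5388, -0.0197, 0.2506]
tool_rot: [-0.0, 0.945, 0.326, 0.001]
contact_force: [0.3, 0.2, 0.2]
gripper_width: 0.496
grasp_force: 0.0
```

Emit:
send_rows([
  [0,0,0],
  [0,0,0],
  [0,0,0],
  [0,0,0],
  [0,0,0],
  [0,0,0],
  [0,0,0],
  [0,0,0],
], roll=[7,14,21,28,35,42,49,49], claw=[0.5,0.5,0.5,0.5,0.5,0.5,0.5,0.5])

```text
t: 13.37
eef_pos: [0.5394, -0.0177, 0.2501]
tool_rot: [-0.0, 0.996, -0.094, 0.0]
contact_force: [0.7, 0.5, -0.3]
gripper_width: 0.5
grasp_force: 0.0
```

```bash
python3 - <<'E'
from h import *
togo(.5415,-.0175,.16,-100)
im=bot.read_camera("side");cv2.imwrite("pics/k.png",cv2.resize(im[80:240,180:340],None,fx=3.5,fy=3.5)[:,:,::-1])
h=cv2.cvtColor(im,cv2.COLOR_RGB2HSV)
for lo,hi in(((0,190,110),(5,255,255)),((6,170,110),(16,255,255)),((24,150,80),(34,255,255))):
  for a,c,p in blobs(im,lo,hi,8):
    if 200<c[0]<390: print(a,c.round(1))
E
```

```text
slide [ 2.  -0.6 90.1] roll -0.8 t 13.3667 q [-0.81  0.32  0.91  1.9  -0.29  1.06 -1.54] F [ 0.7  0.5 -0.3]
18 [297.5 200.6]
219 [260.8 155. ]
101 [259.7 197.2]
362 [385.2 215.5]
1178 [339.3 278. ]
10 [363.1 251. ]
104 [217.2 207.6]
91 [235.4 230.4]
290 [357.  256.2]
```

View pics/k.png

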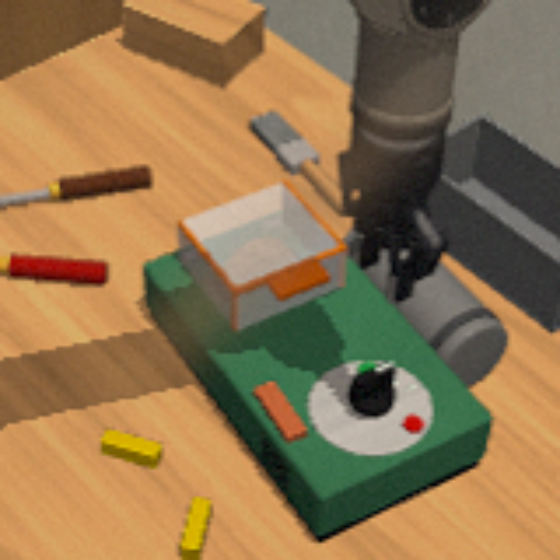

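Side crop: the guard is flat shut at (265,255) and the gripper is above the knob, which is at (372,390) with its pointer still at the start. Now descend.

```bash
python3 - <<'E'
from h import *
print(tri((274.3,172.6),(285.9,191.8)), proj("side",[.5415,-.0175,.131]),proj("top",[.5415,-.0175,.131]))
E
```

```text
[ 0.54251424 -0.01220132  0.09606333] [[286.78146204 186.10297181]] [[277.3041249  169.32192581]]
```

Emit:
send_rows([
  [1,0,20],
  [2,-1,45],
  [2,-1,70],
  [2,-1,90],
  [2,-1,90],
  [2,-1,90],
  [2,-1,90],
  [2,-1,90],
], roll=[-0.8,-0.8,-0.8,-0.8,-0.8,-0.8,-0.8,-0.8], claw=[0.5,0.5,0.5,0.5,0.5,0.5,0.5,0.5])

```text
t: 14.08
eef_pos: [0.5426, -0.0179, 0.1618]
tool_rot: [-0.0, 0.996, -0.085, 0.001]
contact_force: [-0.5, -0.8, 0.6]
gripper_width: 0.498
grasp_force: 0.0
```

```bash
python3 - <<'E'
from h import *
togo(.5415,-.0175,.107,-100)
E
```

```text
slide [-1.3 -0.1 54.8] roll 0.26 t 14.0833 q [-0.71  0.44  0.82  1.98 -0.42  0.89 -1.41] F [-0.5 -0.8  0.6]
```

Emit:
send_rows([
  [-1,0,20],
  [-1,0,38],
  [-1,-1,50],
  [-1,-1,54],
  [-1,-1,54],
  [-1,-1,54],
  [-1,-1,54],
  [-1,-1,54],
], roll=[0,0,0,0,0,0,0,0], claw=[0.5,0.5,0.5,0.5,0.5,0.5,0.4,0.3])

```text
t: 14.75
eef_pos: [0.5413, -0.0167, 0.1072]
tool_rot: [-0.0, 0.996, -0.085, 0.001]
contact_force: [0.4, 0.4, -0.0]
gripper_width: 0.306
grasp_force: 0.0
```

Emit:
send_rows([
  [0,0,0],
  [0,0,0],
  [0,0,0],
  [0,0,0],
  [0,0,0],
  [0,0,0],
  [0,0,0],
  [0,0,0],
], roll=[0,0,0,0,0,0,0,0], claw=[0.25,0.2,0.15,0.1,0.05,0.05,0.05,0.05], force=50)

```text
t: 15.42
eef_pos: [0.541, -0.0162, 0.1064]
tool_rot: [-0.0, 0.996, -0.085, 0.0]
contact_force: [0.3, 4.1, 2.8]
gripper_width: 0.14
grasp_force: 50.4
```

```bash
python3 - <<'E'
from h import *
togo(.5415,-.0175,.107,-100)
print(bot.get_obs()["torque"])
E
```

```text
slide [ 0.7  1.2 -0.6] roll 0.22 t 15.4167 q [-0.66  0.52  0.75  2.02 -0.5   0.79 -1.35] F [0.3 4.1 2.8]
[ 0.70255662 -0.13762596  0.05262438]
```

Emit:
send_rows([
  [0,-1,2],
  [0,-1,4],
  [0,-1,6],
  [0,-1,8],
  [0,-1,9.5],
  [0,-1,10.5],
  [0,-1,10.5],
  [0,-1,10.5],
], roll=[0,0,0,0,0,0,0,0], claw=[0.05,0.05,0.05,0.05,0.05,0.05,0.05,0.05])

```text
t: 16.08
eef_pos: [0.5411, -0.0162, 0.0966]
tool_rot: [-0.0, 0.996, -0.086, 0.0]
contact_force: [-2.4, 2.0, 14.7]
gripper_width: 0.14
grasp_force: 52.3
```

Emit:
send_rows([
  [0,0,0],
  [0,0,0],
  [0,0,0],
  [0,0,0],
  [0,0,0],
  [0,0,0],
  [0,0,0],
  [0,0,0],
], roll=[-4,-8,-12,-16,-20,-24,-28,-32], claw=[0.05,0.05,0.05,0.05,0.05,0.05,0.05,0.05])

```text
t: 16.75
eef_pos: [0.5412, -0.017, 0.0967]
tool_rot: [0.0, 0.981, 0.193, 0.0]
contact_force: [-2.2, -1.5, 13.7]
gripper_width: 0.142
grasp_force: 51.9
```

Emit:
send_rows([
  [0,0,0],
  [0,0,0],
  [0,0,0],
  [0,0,0],
  [0,0,0],
  [0,0,0],
  [0,0,0],
  [0,0,0],
], roll=[-5,-10,-15,-20,-25,-28,-28,-28], claw=[0.05,0.05,0.05,0.05,0.05,0.05,0.05,0.05])

```text
t: 17.42
eef_pos: [0.5416, -0.0176, 0.0967]
tool_rot: [0.001, 0.906, 0.423, 0.001]
contact_force: [-0.9, -2.6, 12.2]
gripper_width: 0.138
grasp_force: 51.6
```

```bash
python3 - <<'E'
from h import *
togo(.5415,-.0165,.107,-40)
print(bot.get_obs()["torque"])
E
```

```text
slide [  0.8  -0.8 -10.3] roll 0.11 t 17.4167 q [-0.44  0.47  0.45  2.02 -0.3   0.72 -0.5 ] F [-0.9 -2.6 12.2]
[-0.61790303  0.30087909  0.03177965]
```

Emit:
send_rows([
  [0,0,-2],
  [0,0,-4],
  [0,0,-6],
  [0,0,-8],
  [0,0,-9],
  [0,0,-10],
  [0,0,-10],
  [0,0,-10],
], roll=[0,0,0,0,0,0,0,0], claw=[0.05,0.05,0.05,0.05,0.05,0.05,0.05,0.05])

```text
t: 18.08
eef_pos: [0.5415, -0.0175, 0.106]
tool_rot: [0.001, 0.906, 0.424, 0.0]
contact_force: [2.6, -5.2, 4.4]
gripper_width: 0.143
grasp_force: 50.4
```

Release and retreat straight up, then back clear of the view.

Emit:
send_rows([
  [0,0,0],
  [0,0,0],
  [0,0,0],
  [0,0,0],
  [0,0,0],
  [0,0,-10],
  [0,0,-40],
  [0,0,-80],
], roll=[0,0,0,0,0,0,0,0], claw=[0.25,0.4,0.5,0.5,0.5,0.5,0.5,0.5])

```text
t: 18.75
eef_pos: [0.5385, -0.0156, 0.1848]
tool_rot: [-0.001, 0.906, 0.424, -0.003]
contact_force: [0.5, -0.4, 1.2]
gripper_width: 0.5
grasp_force: 0.0
```

Emit:
send_rows([
  [0,0,-35],
  [0,0,-75],
  [0,0,-110],
  [0,0,-140],
  [0,0,-160],
  [0,0,-170],
  [0,0,-170],
  [0,0,-170],
], roll=[0,0,0,0,0,0,0,0], claw=[0.5,0.5,0.5,0.5,0.5,0.5,0.5,0.5])

```text
t: 19.42
eef_pos: [0.5404, -0.0156, 0.3553]
tool_rot: [-0.0, 0.906, 0.424, -0.0]
contact_force: [0.0, -0.3, -0.5]
gripper_width: 0.498
grasp_force: 0.0
```

```bash
python3 - <<'E'
from h import *
im=bot.read_camera("side")
a=cv2.resize(im[165:235,240:340],None,fx=5,fy=5,interpolation=cv2.INTER_CUBIC);b=cv2.resize(im[110:310,190:390],None,fx=1.75,fy=1.75)
cv2.imwrite("pics/f.png",np.hstack([a[:, :430],b])[:,:,::-1] if a.shape[0]==b.shape[0] else a[:,:,::-1])
E
```

```text
(no output)
```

View pics/f.png

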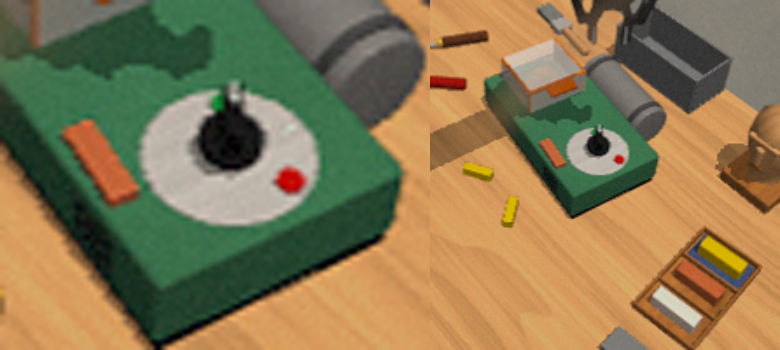

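The pointer tip is at about image (287,183), beside the green mark at (283.6,185). I'll check this against the expected projections for knob angle and up/down.

```bash
python3 - <<'E'
from h import *
k=np.array([.5418,-.0175])
for th in(.6,.8,.95,1.05,1.15):
  a=th-np.radians(10)
  for z in(.098,.088):
    P=lambda r:[*(k+r*np.array([np.cos(a),np.sin(a)])),z]
    print(th,z,proj("side",[P(30),P(22)]).round(1).tolist())
a=1.05-np.radians(10);print("green",proj("side",[*(k+.046*np.array([np.cos(a),np.sin(a)])),.08]))
im=np.mean([bot.read_camera("side").astype(float) for _ in range(4)],0).astype(np.uint8)
h=cv2.cvtColor(im,cv2.COLOR_RGB2HSV);
print("gray");print(im[178:198,278:296].mean(2).astype(int)); print((im[178:190,278:296,1].astype(int)-im[178:190,278:296,0]))
cv2.imwrite("pics/f2.png",cv2.resize(im[172:210,265:310],None,fx=14,fy=14,interpolation=cv2.INTER_CUBIC)[:,:,::-1])
E
```

```text
0.6 0.098 [[485.0, -164.1], [482.0, -158.4]]
0.6 0.088 [[485.0, -163.9], [481.9, -158.1]]
0.8 0.098 [[382.6, -181.7], [381.1, -175.4]]
0.8 0.088 [[382.5, -181.5], [381.0, -175.1]]
0.95 0.098 [[306.4, -188.4], [306.1, -182.0]]
0.95 0.088 [[306.4, -188.3], [306.1, -181.8]]
1.05 0.098 [[255.8, -190.4], [256.4, -184.0]]
1.05 0.088 [[255.8, -190.2], [256.4, -183.7]]
1.15 0.098 [[205.0, -190.4], [206.5, -184.0]]
1.15 0.088 [[205.0, -190.2], [206.5, -183.7]]
green [[285.01823364 185.98548172]]
gray
[[ 52  51  52  70  88  87  85  83  85  84  84  85  84  85  86  83  83  84]
 [ 69  86  85  86  87  86  85  84  84  85  86  85  83  83  82  83  84  82]
 [ 86  87  86  86  86  86  85  83  83  82  83  86  83  85  84  82  81  82]
 [ 88  84  85  84  85  83  85  90 128 123  69  83  83  84  83  84  81  81]
 [ 82  83  81  81  80  81  64  80 147 130  51  81  82  83  84  81  83  85]
 [ 90 118 132 147 163 140  71  80 148 127 104 136  90  76  79  80  80  83]
 [184 184 182 174 135  78  43  55 176 174 127 188 182 163 126  90  77  79]
 [185 180 180 154  97  69  44  16  83  86  92 164 182 181 178 177 167 126]
 [1
[... 1098 characters left out ...]
 57  55  54  54  53  54]
 [ 57  57  57  58  58  56  56  45  32  32  50  57  55  54  54  53  56  56]
 [ 60  59  60  61  60  57  44   3   5   3  40  58  58  57  57  57  55  55]
 [ 52  34  25  13   7  25  42  -2   3   3   2  20  51  61  58  55  54  53]
 [-11 -10 -11  -1  42  99  66  -5   7   8  -8 -10 -11  -6  17  49  60  57]
 [-11  -9 -12  -3  58 118  69  -6   0   1  -7  -8 -11 -10 -12 -10  -5  21]
 [-10 -10 -10  -5  48 116  75 -10  -5  -3  -4  -9 -11 -10 -10 -10 -10 -12]
 [ -9  -9 -11 -12  -7  23  20  -6   1  -1  -5  -9 -10  -9 -11 -10 -10 -12]
 [ -9 -10  -8  -5  -5   6   1  -1  -1   1   0  -2  -6  -9  -9  -8  -9  -9]
 [-10  -7  -4   1  -2   1  -3  -1  -3  -2  -1  -1   1  -4  -7 -10 -11 -11]]
```

View pics/f2.png

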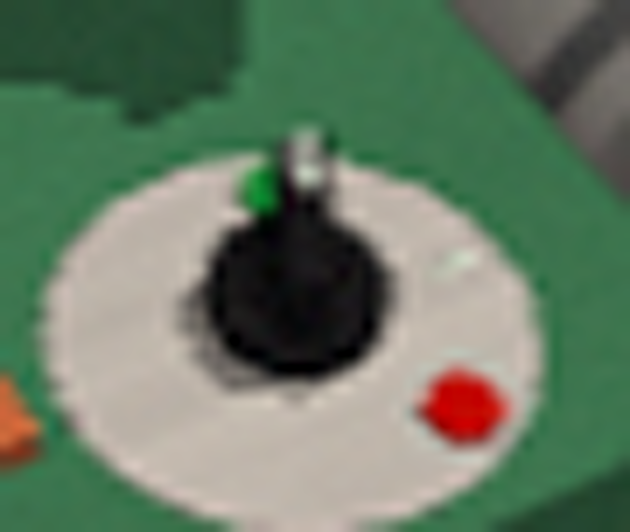

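The pointer (310,165 in the crop) stands against the green mark (262,190), partly covering it. I redo the projection with correct units.

```bash
python3 - <<'E'
from h import *
k=np.array([.5418,-.0175])
for dz in(0,-.01):
 for th in(.75,.9,1.05,1.17):
  a=th-np.radians(10); P=lambda r,z:[*(k+r*np.array([np.cos(a),np.sin(a)])),z+dz]
  print(th,dz,"tip/bar end top/bar other end",proj("side",[P(.03,.098),P(.022,.131),P(-.022,.131)]).round(1).tolist(),"top",proj("top",[P(.03,.098),P(.022,.131)]).round(1).tolist())
print("disc centre up/down",proj("side",[[*k,.102],[*k,.092]]).round(1).tolist())
E
```

```text
0.75 0 tip/bar end top/bar other end [[288.3, 186.3], [288.5, 181.4], [285.2, 190.9]] top [[271.2, 163.8], [273.3, 163.1]]
0.9 0 tip/bar end top/bar other end [[287.0, 186.0], [287.5, 181.2], [286.2, 191.0]] top [[270.0, 164.6], [272.4, 163.7]]
1.05 0 tip/bar end top/bar other end [[285.6, 186.0], [286.5, 181.1], [287.2, 191.1]] top [[269.0, 165.6], [271.6, 164.5]]
1.17 0 tip/bar end top/bar other end [[284.6, 186.0], [285.7, 181.1], [288.0, 191.1]] top [[268.3, 166.5], [271.1, 165.1]]
0.75 -0.01 tip/bar end top/bar other end [[288.0, 188.2], [288.2, 183.4], [285.0, 192.9]] top [[271.0, 164.6], [273.1, 164.0]]
0.9 -0.01 tip/bar end top/bar other end [[286.7, 188.0], [287.3, 183.2], [286.0, 193.1]] top [[269.9, 165.5], [272.2, 164.6]]
1.05 -0.01 tip/bar end top/bar other end [[285.4, 187.9], [286.3, 183.1], [287.0, 193.1]] top [[268.8, 166.5], [271.4, 165.3]]
1.17 -0.01 tip/bar end top/bar other end [[284.4, 188.0], [285.5, 183.2], [287.8, 193.1]] top [[268.1, 167.4], [270.9, 166.0]]
disc centre up/down [[286.2, 191.9], [286.0, 193.8]]
```

Emit:
send_rows([
  [0,30,0],
  [0,60,0],
  [0,90,0],
  [0,110,0],
  [0,120,0],
  [0,120,0],
  [0,120,0],
  [0,120,0],
], roll=[0,0,0,0,0,0,0,0], claw=[0.5,0.5,0.5,0.5,0.5,0.5,0.5,0.5])

```text
t: 20.33
eef_pos: [0.6323, -0.0915, 0.3554]
tool_rot: [-0.001, 0.905, 0.425, -0.0]
contact_force: [-0.4, 0.5, -0.2]
gripper_width: 0.501
grasp_force: 0.0
```

```bash
python3 - <<'E'
from h import *
def an(im,box,nm,cam):
    x0,y0,x1,y1=box; g=im[y0:y1,x0:x1].max(2)<50; p=np.argwhere(g)[:,::-1]+[x0,y0]
    print(nm,cam,len(p),p.mean(0).round(2),"x",p[:,0].min(),p[:,0].max(),"y",p[:,1].min(),p[:,1].max(),"bottom rows",[int(g[r-y0].sum()) for r in range(y1-14,y1)])
for cam,box in(("side",(270,176,302,206)),("top",(258,155,295,192))):
    b=bot.read_camera(cam);a=cv2.imread(f"pics/{cam}0.png")[:,:,::-1]
    an(a,box,"before",cam);an(b,box,"after",cam)
    for nm,im in(("b",a),("a",b)):
        for ar,c,p in blobs(im,(45,120,70),(75,255,255),3):
            if box[0]<c[0]<box[2] and box[1]<c[1]<box[3]: print(nm,"green",ar,c.round(1))
    if cam=="top": cv2.imwrite("pics/last.png",cv2.resize(np.hstack([a[150:200,250:305],b[150:200,250:305]]),None,fx=7,fy=7,interpolation=cv2.INTER_CUBIC)[:,:,::-1])
E
```

```text
before side 135 [285.84 191.86] x 280 291 y 185 198 bottom rows [12, 12, 12, 12, 10, 9, 5, 0, 0, 0, 0, 0, 0, 0]
after side 121 [285.56 192.37] x 280 291 y 185 198 bottom rows [12, 12, 12, 12, 10, 9, 5, 0, 0, 0, 0, 0, 0, 0]
b green 1204 [281.  187.6]
a green 1178 [279.9 189. ]
a green 6 [283.5 185. ]
before top 110 [275.45 172.45] x 270 283 y 165 179 bottom rows [6, 2, 0, 0, 0, 0, 0, 0, 0, 0, 0, 0, 0, 0]
after top 183 [279.87 177.83] x 270 294 y 166 191 bottom rows [7, 2, 0, 0, 0, 0, 0, 0, 0, 0, 10, 13, 15, 17]
b green 20 [264.7 163.9]
a green 20 [264.7 163.9]
```

View pics/last.png

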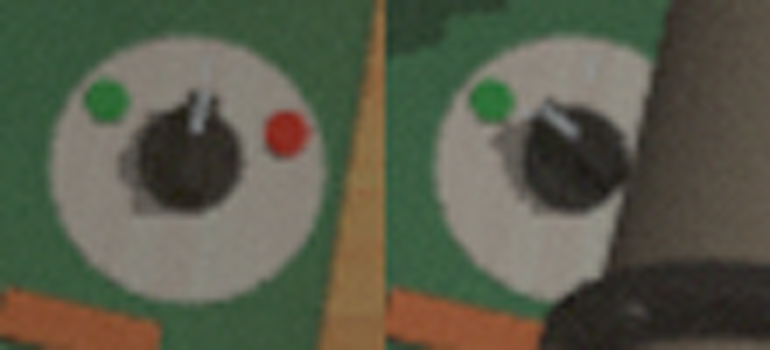

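The disc's lower edge is unchanged from the start, so the knob is back up, and the pointer aims at the green mark (490,100). Handing in.

```bash
python3 -c "
from station import bot
print(bot.hand_in())"
```

```text
the job is handed in; nothing more can be done
None
```

The job is handed in at about 20 s with no verdict returned: the yellow bar is in the blue place, the guard is shut and the knob is up with its pointer at green. I viewed 11 pictures, one over the limit of 10.

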